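Load a food tin into a ramped caddy and shut the gate

ROBOT

A 6-joint arm with a two-finger parallel gripper is mounted at the origin on a cart in front of the work surface, level with it; the furniture and walls round the work are solid. World frame = base frame: x ahead of the robot, y to its left, z up, the work surface at z = 0. Lengths are in m, angles in rad, forces in N, time in s.
With the tool pointing down it reaches from about 0.275 to 0.825 m from the base axis. Payload 4.9 kg.
Tool frame: the origin (TCP) lies at the very end of the fingers, on their centre line; the grasp point (between the pads) lies bot.grip_point_offset behind it (bot.grip_point_offset is the distance from the TCP to the grasp point, in m); z points along the fingers, y is the line along which they close (so a half turn about z gives the same grasp; the last joint's range is limited). The gripper opens to 85 mm and grips with 20 to 120 N. Pads are 22 mm wide; open, the fingers measure 114 mm over their backs; the gripper's body (76 mm by 85 mm) begins 54 mm behind the grasp point. The pads swing forward as they close: fully open they stand 13 mm farther back than shut.
Start: joints at [-1.314, 0.326, -0.193, 1.052, 0, 1.437], TCP at [0.21, -0.509, 0.231] pointing down, gripper open.
Joint ranges: [-2.65, 2.65], [-0.97, 1.79], [-1.3, 1.35], [-1.93, 2.1], [-1.47, 1.37], [-3.14, 3.14]. Speed limits (rad/s): [2.57, 2.57, 3.14, 3.14, 3.14, 3.14].

INTERFACE

Orientations are given as a unit quaternion [w, x, y, z].
In Python, from plant import telemetry, vision, bot gives the robot as it stands.
- The arm moves only by the tool move_arm, never from a script. Its argument "deltas" is a list of rows, each a list of 6 numbers: the shift along the world's x, y, z as a fraction of full scale, then the turn, a rotation vector about the world's x, y, z as a fraction of full scale. A call has 1 to 20 rows; each row is the pose to reach, as a shift and turn from the pose commanded when the call began, turning the shorter way round; what a row does not reach only later rows make up. Full scale, the value 1, is 100 mm for a shift and 180 degrees for a turn. A row lasts 1/12 s, in which the tool goes at most 41.7 mm and 7.16 degrees, less where a joint would pass 70% of its speed; a pose out of reach is approached as far as the arm can. A call with a number of a shift or a turn outside -1 to 1 is refused whole. A call with a gripper value outside its range is refused whole. "claw" is the opening, from -1 (shut) to 1 (fully open), set as the call begins (left out, the last holds). The fingers move at their own pace and stop on an object; "newtons" is the grip in N (left out, the last holds). Time passes only in rows, so rows that repeat a pose let the fingers close. It gives the time, the measured TCP pose, the force, the opening and the grip force at its end, in the units of the state.
- telemetry.read_state(): the state, without advancing time (a new reading comes with each control period).
- vision.get_image(name): name is "scene" or "top" or "wrist"; returns the picture (400x640x3 uint8, red, green, blue); there is no depth.
- vision.camera_params(name): a dict with "fx", "fy", "cx", "cy" (pixels), "D" ([k1, k2, p1, p2, k3] as OpenCV has them; the pictures are not rectified), "R" (3x3) and "t" (3): a world point X has camera coordinates R X + t. Camera axes: x right, y down, z forward; pixel columns grow to the right and rows downward; lengths in m; the calibration is good to about 2 mm. A picture is of the moment at which its call begins: read the wrist's pose just before it. camera_params takes no time and is no camera call; for the wrist camera it gives the pose at the moment of the call.
- bot.hand_in(): hands the job in; it is judged then, once.
The state is a dict: "clock": time; "joints": joint angles; "joint_vel": joint speeds; "effort": joint torques, N m; "tool_pos": TCP position; "ee_rot": TCP orientation; "wrist_force": force on the tool from outside, world axes, zero at the start; "ft_torque": the same for the moment, N m; "opening": finger opening in m; "grip_force": force on a finger pad.
Only numpy, scipy, OpenCV 4.12 (cv2) and the standard library are available. Lean on these libraries where they do the work, as an engineer would, in place of code of your own. Each camera call takes 0.05 s, during which the arm holds its last target. There are 200 camera calls.

TASK

Load the flat food tin into the wooden caddy: swing the caddy's gate bar open, push the tin over the worktop and up the ramp until it stands on the deck right back against the stop, then swing the bar fully shut in front of it. Slide the tin rather than lifting or tipping it, and leave the jars and the mug standing where they are.

Things in the scene. Friction and masses are not known exactly. Their poses are not given: they have to be found in the camera images.
- tin: Flat round food tin with a green label, 86 mm in diameter (too wide for most grippers: it is pushed), 40 mm high, 0.16 to 0.33 kg, loose, standing on the worktop in front of the ramp, up to 30 mm off the ramp's centre line. Origin: centre of its underside.
- caddy: Light wooden caddy fixed to the worktop. Origin: at worktop height on its centre line, under the shut gate bar; x runs level up the ramp towards the back stop, y to the left of that, z up. The deck is 22 mm high, level, from x = 0 to the stop's face at x = 100 mm. Side rails 42 mm high from x = 10 to 110 mm, inner faces at y = +/-52 mm. A tin against the stop has its centre at x = 57 mm.
- ramp_foot (a point): Middle of the ramp's lower edge, at worktop height, caddy x = -110 mm; axes as the caddy's. The ramp is 126 mm wide, without side walls, and rises evenly to the deck, 22 mm high, at caddy x = 0.
- stop_face (a point): Middle of the back stop's face, caddy x = +100 mm, 22 mm above the worktop (deck height). The stop is 10 mm thick and its top 50 mm above the worktop.
- gate (a joint): Angle of the gate bar (steel, 8 mm thick, 31 to 40 mm above the worktop). 0 = shut, across the bay's mouth along the caddy's y. It grows as the bar swings out over the ramp, anticlockwise from above, to its stop at 1.75 rad, clear along the ramp's right edge. Starts at 0 to 0.2. Stays where it is left (about 0.5 N at the knob to move it); no spring, no latch.
- gate_knob (a point): Middle of the upper half of the black upright knob on the free end of the gate bar, 63 mm above the worktop, 120 mm from the hinge. The knob is a round post 16 to 17 mm across that stands from 40 to 86 mm above the worktop. The frame turns with the bar: y points from hinge to knob.
- gate_hinge (a point): The gate's upright hinge axis, at the right edge of the caddy (caddy x = 0, y = -66 mm), given at the knob's height, 63 mm above the worktop. The hinge post itself is only 42 mm high.
- green_spice_jar: Bystander: spice jar with a green cap, 46 mm across, 105 mm high, standing left of the ramp, about 155 mm from its centre line. Origin: centre of its underside.
- green_cap_jar: Bystander: white jar with a green cap, 60 mm across, 94 mm high, standing behind the back stop. Origin: centre of its underside.
- white_mug: Bystander: plain white mug, 81 mm across, 94 mm high, with a handle, standing left of the deck, about 165 mm from the centre line. Origin: underside, midway between the handle and the opposite side.

How it is judged:
On the way, in this order (a step that is already met when the one before it is completed fails the run):
1. the gate bar has been swung open (past 1.0 rad) (value of joint gate above 1 rad), for 0.2 s.
2. the tin has been pushed up the ramp and stands on the deck behind the gate line (x of tin in the frame of caddy above 0.03 m and y of tin in the frame of caddy between -0.015 and 0.015 m and z of tin in the frame of caddy between 0.018 and 0.026 m), for 0.2 s.
At the end, for the whole second after the job is handed in: The tin stands level and at rest on the deck, its centre 48 to 64 mm beyond the gate line (within about 9 mm of touching the stop) and within 15 mm of the centre line, and the gate bar is shut to within 0.10 rad (x of tin in the frame of caddy between 0.048 and 0.064 m and y of tin in the frame of caddy between -0.015 and 0.015 m and z of tin in the frame of caddy between 0.018 and 0.026 m and angle between tin's own z axis and vertical below 0.08 rad and linear speed of tin below 0.02 m/s and value of joint gate between -0.05 and 0.1 rad).
It fails at once if the tin is lifted (underside more than 50 mm above the worktop) (height (world z) of tin above 0.05 m).
It fails at once if the tin is tipped by more than 0.6 rad (angle between tin's own z axis and vertical above 0.6 rad).
It fails at once if the spice jar is moved more than 30 mm or knocked over (distance of green_spice_jar from where it was at the start of the episode above 0.03 m or angle between green_spice_jar's own z axis and vertical above 0.4 rad).
It fails at once if the green-capped jar is moved more than 30 mm or knocked over (distance of green_cap_jar from where it was at the start of the episode above 0.03 m or angle between green_cap_jar's own z axis and vertical above 0.4 rad).
It fails at once if the mug is moved more than 30 mm or knocked over (distance of white_mug from where it was at the start of the episode above 0.03 m or angle between white_mug's own z axis and vertical above 0.4 rad).
It also fails if it takes over 72 s, if anything falls off the work surface, if the arm or the gripper's body presses on something with over 40 N, if the wrist force passes 120 N, or if a joint passes its speed limit or range.

## Working session

There is one attempt and no reset: what is moved stays moved. The work goes in short steps, Python scripts to look and compute and a tool call to move; the robot and the scene stay as the last step left them, time stands still between calls to the robot, and variables do not carry over. Pictures are saved under pics/ and viewed, at most 10 in all, crops included, and the job is handed in when it is done.

Besides the shell and the picture viewer there is one more tool, called after "Call:" as a command line: name --pt "numbers of a row" for each row, then --argument value for the rest. move_arm: Moves the arm, as the interface text tells. Its arguments: {"type":"object","properties":{"deltas":{"type":"array","items":{"type":"array","items":{"type":"number"}}},"claw":{"type":"number"},"newtons":{"type":"number"}},"required":["deltas"]}

```bash
mkdir -p pics; cat > h.py <<'E'
import numpy as np, cv2
from plant import telemetry, vision, bot
def grab(n,f=None):
    p=vision.camera_params(n); im=vision.get_image(n)
    if f: cv2.imwrite('pics/'+f,im[:,:,::-1])
    return im,p
def ray(p,u,v):
    K=np.array([[p['fx'],0,p['cx']],[0,p['fy'],p['cy']],[0,0,1]]);D=np.array(p['D'],float)
    a=cv2.undistortPoints(np.array([[[u,v]]],float),K,D)[0,0]
    R=np.array(p['R']);t=np.array(p['t'])
    d=R.T@np.array([a[0],a[1],1.]);return -R.T@t,d
def onz(p,u,v,z):
    c,d=ray(p,u,v);return c+d*(z-c[2])/d[2]
E
python3 - <<'E'
from h import *
for n in('scene','top'):
    im,p=grab(n,n+'1.png'); c,_=ray(p,320,200); print(n,c.round(3),p['fx'])
s=telemetry.read_state();print(s['tool_pos'],s['ee_rot'],s['opening'],bot.grip_point_offset)
E
```

```text
scene [ 0.382 -0.583  0.68 ] 457.28086212482685
top [ 0.482 -0.06   0.924] 455.14399783105785
[ 0.2093806  -0.50799114  0.23058601] [-8.01077956e-04  9.80973270e-01  1.94141190e-01 -3.24754914e-05] 0.08536633107713622 0.0187
```

View pics/top1.png

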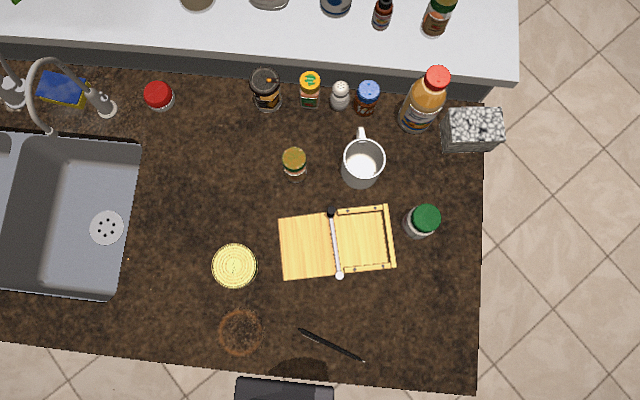

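View pics/scene1.png

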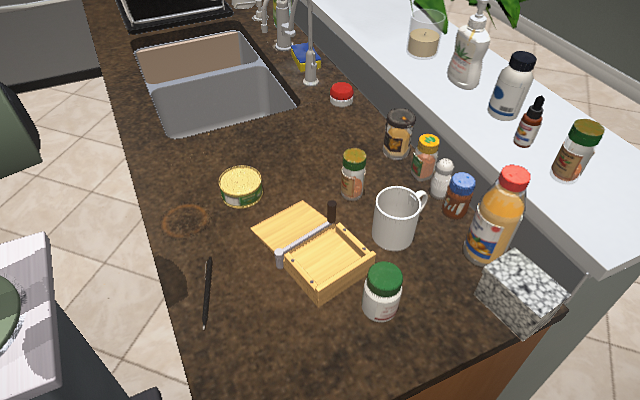

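The top view shows the tin at (234,266), the ramp's left edge at about x=280, the knob at (331,212), the hinge at (340,275), and the back stop near (390,238). The caddy's x axis runs roughly along world -y.

```bash
python3 - <<'E'
from h import *
im,p=grab('top'); hsv=cv2.cvtColor(im,cv2.COLOR_RGB2HSV)
m=cv2.inRange(hsv,(12,70,130),(32,255,255))
m=cv2.morphologyEx(m,cv2.MORPH_OPEN,np.ones((3,3)))
roi=np.zeros_like(m);roi[190:300,200:420]=m[190:300,200:420]
cs,_=cv2.findContours(roi,cv2.RETR_EXTERNAL,cv2.CHAIN_APPROX_NONE)
for c in sorted(cs,key=cv2.contourArea)[-4:]:
    (x,y),r=cv2.minEnclosingCircle(c);print(cv2.contourArea(c),x,y,r,cv2.boxPoints(cv2.minAreaRect(c)).round(1).tolist(),cv2.approxPolyDP(c,4,True)[:,0].tolist())
c=[c for c in cs if 800<cv2.contourArea(c) and cv2.boundingRect(c)[0]<240][0]
e=cv2.fitEllipse(c);print('tin',e,onz(p,*e[0],.04))
k=(hsv[205:222,322:340,2]<60).astype(np.uint8);print(k)
cv2.imwrite('pics/crop.png',cv2.resize(im[190:300,210:410,::-1],None,fx=4,fy=4,interpolation=cv2.INTER_CUBIC))
for u,v in((294,156),(424,219),(362,160)):print(onz(p,u,v,.1))
E
```

```text
1449.5 233.1666717529297 265.5 22.882648468017578 [[212.0, 243.0], [255.0, 243.0], [255.0, 288.0], [212.0, 288.0]] [[241, 244], [225, 245], [215, 253], [212, 271], [223, 286], [243, 286], [254, 273], [254, 257]]
3207.0 304.9454040527344 246.7858428955078 39.809383392333984 [[275.20001220703125, 217.6999969482422], [328.5, 211.10000610351562], [336.3999938964844, 274.29998779296875], [283.1000061035156, 281.0]] [[326, 213], [278, 218], [283, 280], [334, 274]]
3228.0 366.5 238.0 41.36735534667969 [[331.5, 209.1999969482422], [387.29998779296875, 201.1999969482422], [396.70001220703125, 267.0], [340.8999938964844, 275.0]] [[387, 203], [376, 205], [376, 210], [384, 211], [390, 262], [381, 212], [370, 212], [369, 205], [349, 207], [349, 212], [359, 214], [341, 215], [345, 208], [334, 213], [343, 272], [353, 272], [354, 267], [381, 269], [382, 264], [396, 267]]
tin ((233.13058471679688, 265.5656433105469), (41.2946662902832, 44.8408088684082), 16.182161331176758) [0.52515786 0.09416599 0.04      ]
[[0 0 0 0 0 0 0 1 0 0 0 0 0 0 0 0 0 0]
 [0 0 0 0 0 0 0 0 0 0 1 1 0 0 0 0 0 0]
 [0 0 0 0 0 1 1 0 0 0 0 0 0 0 0 0 0 0]
 [0 0 0 0 0 1 0 0 0 0 0 0 0 0 0 0 0 0]
 [0 0 0 0 0 1 0 0 0 0 0 0 0 0 1 0 0 0]
 [0 0 0 1 1 1 0 0 0 0 0 0 0 0 0 0 0 0]
 [1 1 0 1 0 1 0 0 0 0 0 0 0 0 0 0 0 0]
 [0 0 0 0 0 1 0 0 0 0 0 0 0 0 0 0 0 0]
 [0 0 0 0 0 1 1 0 0 0 0 1 0 0 0 0 0 0]
 [0 0 0 0 0 1 1 1 1 1 1 1 0 0 0 0 0 0]
 [0 0 0 0 0 1 1 1 1 1 1 1 0 0 0 0 0 0]
 [0 0 0 0 0 0 1 1 1 1 1 0 0 0 0 0 0 0]
 [0 0 0 0 0 0 0 1 1 0 0 0 0 0 0 0 0 0]
 [0 0 0 0 0 0 0 0 0 0 0 0 0 0 0 0 0 0]
 [0 0 0 0 0 0 0 0 0 0 0 0 0 0 0 0 0 0]
 [0 0 0 0 0 0 0 0 0 0 0 0 0 0 0 0 0 0]
 [0 0 0 0 0 0 0 0 0 0 0 0 0 0 0 0 0 0]]
[ 0.73806059 -0.00256899  0.1       ]
[ 0.64257542 -0.25422002  0.1       ]
[ 0.74356308 -0.13126057  0.1       ]
```

View pics/crop.png

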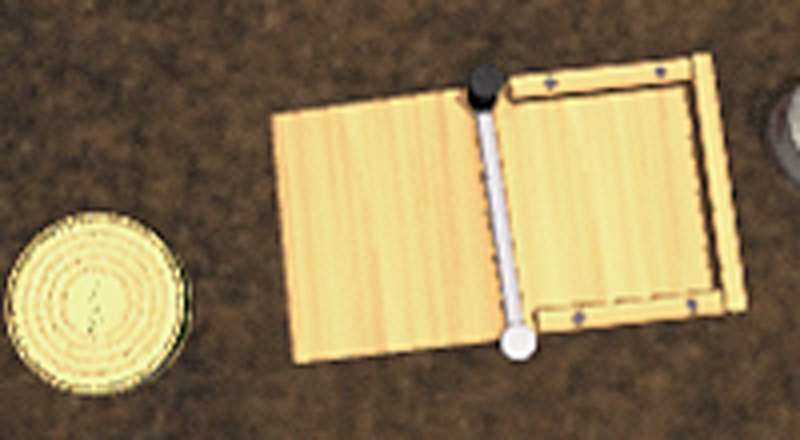

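The crop puts the ramp-foot corners at full-image (278,218.5) and (283.8,280.8), the hinge at (339.5,275.3), the knob at about (331,211), and the stop's outer corners at (387.5,203.3) and (396.8,267.5).

```bash
cat >> h.py <<'E'
E
python3 - <<'E'
from h import *
p=vision.camera_params('top')
f=lambda u,v,z:onz(p,210+u/4-.375,190+v/4-.375,z)[:2]
A=f(272,114,0);B=f(295,363,0);H=f(518,341,.042);S1=f(710,53,.05);S2=f(747,310,.05);R1=f(692,57,.05);R2=f(725,312,.05)
K1=f(485,74,.086);K2=f(484,100,.04)
T=onz(p,233.1,265.6,.04)[:2]
print('AB',A,B,np.linalg.norm(A-B),'S',S1,S2,np.linalg.norm(S1-S2),'knob',K1,K2,'H',H, np.linalg.norm(K1-H))
# rigid fit
M=np.array([[-.110,.063],[-.110,-.063],[0,-.066]]);W=np.array([A,B,H])
mid=(S1+S2)/2; M=np.vstack([M,[.110,0]]);W=np.vstack([W,mid])
mc,wc=M.mean(0),W.mean(0);U,_,V=np.linalg.svd((M-mc).T@(W-wc));Rr=V.T@np.diag([1,np.linalg.det(V.T@U.T)])@U.T
t=wc-Rr@mc;th=np.arctan2(Rr[1,0],Rr[0,0]);print('caddy',t,th,'res mm',(1000*(W-(M@Rr.T+t))).round(1).tolist())
c=lambda P:(Rr.T@(P-t)).round(4)
print('tin',c(T),T,'knob',c(K1),c(K2),'S',c(S1),c(S2),'hinge',c(H))
np.savez('cad.npz',t=t,R=Rr)
s=telemetry.read_state();from scipy.spatial.transform import Rotation as Q
q=s['ee_rot'];print(Q.from_quat([q[1],q[2],q[3],q[0]]).as_matrix().round(3))
E
```

```text
AB [0.63286795 0.02317229] [ 0.5084277  -0.00313473] 0.1271905485300403 S [ 0.67699467 -0.1917048 ] [ 0.55369105 -0.2180364 ] 0.12608384876251452 knob [ 0.64803139 -0.08172447] [ 0.64407887 -0.08362655] H [ 0.52855257 -0.11086504] 0.12298114003949372
caddy [ 0.593067   -0.09747449] -1.3650907476686698 res mm [[0.6, 0.1], [-0.5, -0.5], [0.1, 0.1], [-0.2, 0.3]]
tin [-0.2015 -0.0274] [0.52508622 0.09421594] knob [-0.0042  0.057 ] [-0.0031  0.0528] S [0.1094 0.0629] [ 0.11   -0.0632] hinge [-0.0001 -0.0659]
[[ 0.925  0.381 -0.   ]
 [ 0.381 -0.925  0.001]
 [ 0.    -0.001 -1.   ]]
```

Call:
move_arm --pt "0.25 0.25 0 0 0 -0.02" --pt "0.5 0.5 0 0 0 -0.04" --pt "0.75 0.75 0 0 0 -0.06" --pt "1 1 0 0 0 -0.06" --claw 0.2 --newtons 20

```text
clock: 0.48
tool_pos: [0.3101, -0.4073, 0.2309]
ee_rot: [-0.0, 0.995, 0.099, -0.0]
wrist_force: [0.6, -0.1, -0.2]
opening: 0.0512
grip_force: 0.0
```

Call:
move_arm --pt "0.25 0.25 0 0 0 0" --pt "0.5 0.5 0 0 0 0" --pt "0.75 0.75 0 0 0 0" --pt "1 1 0 0 0 0"

```text
clock: 0.82
tool_pos: [0.4104, -0.307, 0.2311]
ee_rot: [-0.0, 0.995, 0.101, -0.0]
wrist_force: [0.8, -0.6, -0.9]
opening: 0.0512
grip_force: 0.0
```

Call:
move_arm --pt "0.25 0.25 0 0 0 0" --pt "0.5 0.5 0 0 0 0" --pt "0.75 0.75 0 0 0 0" --pt "1 1 0 0 0 0"

```text
clock: 1.15
tool_pos: [0.5104, -0.207, 0.2311]
ee_rot: [-0.0, 0.995, 0.101, -0.0]
wrist_force: [0.0, -0.4, 0.2]
opening: 0.0508
grip_force: 0.0
```

Call:
move_arm --pt "0.25 0.25 0 0 0 0" --pt "0.5 0.5 0 0 0 0" --pt "0.75 0.75 0 0 0 0" --pt "1 1 0 0 0 0" --pt "1 1 0 0 0 0" --pt "1 1 0 0 0 0"

```text
clock: 1.65
tool_pos: [0.6101, -0.1069, 0.2304]
ee_rot: [-0.0, 0.995, 0.103, -0.001]
wrist_force: [-0.9, -0.6, 0.2]
opening: 0.0514
grip_force: 0.0
```

Call:
move_arm --pt "0.17 0.12 -0.2 0 0 0" --pt "0.35 0.24 -0.5 0 0 0" --pt "0.35 0.24 -0.8 0 0 0" --pt "0.35 0.24 -0.8 0 0 0" --pt "0.35 0.24 -0.8 0 0 0"

```text
clock: 2.07
tool_pos: [0.642, -0.0851, 0.1497]
ee_rot: [-0.001, 0.995, 0.1, -0.003]
wrist_force: [-0.1, -0.0, 0.6]
opening: 0.0512
grip_force: 0.0
```

```bash
python3 - <<'E'
from h import *
im,p=grab('wrist','w1.png')
def pr(X):
    K=np.array([[p['fx'],0,p['cx']],[0,p['fy'],p['cy']],[0,0,1]])
    return cv2.projectPoints(np.array([X],float),cv2.Rodrigues(np.array(p['R']))[0],np.array(p['t'],float),K,np.array(p['D'],float))[0][0,0]
print(pr((.645,-.083,.086)),pr(telemetry.read_state()['tool_pos']))
E
```

```text
[317.88552954 206.29736323] [320.47545787 248.07109719]
```

View pics/w1.png

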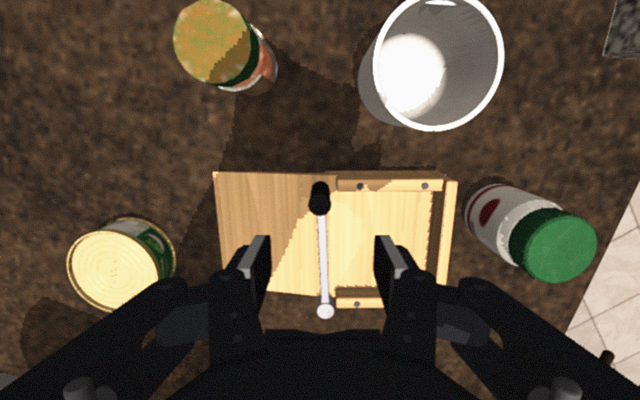

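The knob top shows at (319,203), against a predicted (318,206), so I'm lowering and gripping.

Call:
move_arm --pt "0.02 0.02 -0.3 0 0 0" --pt "0.02 0.02 -0.6 0 0 0" --pt "0.02 0.02 -0.9 0 0 0" --pt "0.02 0.02 -0.98 0 0 0" --pt "0.02 0.02 -0.98 0 0 0" --pt "0.02 0.02 -0.98 0 0 0"

```text
clock: 2.62
tool_pos: [0.6475, -0.0834, 0.0555]
ee_rot: [0.0, 0.995, 0.101, 0.001]
wrist_force: [0.2, -0.0, 0.3]
opening: 0.0512
grip_force: 0.0
```

Call:
move_arm --pt "0 0 0 0 0 0" --pt "0 0 0 0 0 0" --pt "0 0 0 0 0 0" --pt "0 0 0 0 0 0" --pt "0 0 0 0 0 0" --pt "0 0 0 0 0 0" --pt "0 0 0 0 0 0" --pt "0 0 0 0 0 0" --claw -0.8 --newtons 20

```text
clock: 3.28
tool_pos: [0.648, -0.0829, 0.0554]
ee_rot: [0.001, 0.995, 0.101, 0.002]
wrist_force: [-0.3, 0.2, 6.7]
opening: 0.0161
grip_force: 20.3
```

```bash
python3 - <<'E'
from h import *
c=np.load('cad.npz');t,R=c['t'],c['R']
s=telemetry.read_state();P=np.array(s['tool_pos'][:2]);print(s['tool_pos'],s['ee_rot'],s['opening'],s['grip_force'])
H=t+R@[0,-.066];r=P-H;print(np.linalg.norm(r),'gate~',np.arctan2(r[1],r[0])-np.arctan2(R[1,1],R[0,1]))
g0=np.arctan2(r[1],r[0])-np.arctan2(R[1,1],R[0,1])
for d in np.arange(.1,1.75-g0+.05,.1):
    a=g0+d;q=H+R@(.12*np.array([-np.sin(a),np.cos(a)]))-P
    print(round(a,2),(q*10).round(2),round(d/np.pi,3))
E
```

```text
[ 0.64797647 -0.08287933  0.05540102] [6.33136400e-04 9.94882654e-01 1.01022432e-01 1.60402336e-03] 0.016098843739091227 20.302454049233347
0.12277142908983239 gate~ 0.02502268151448589
0.13 [-0.06  0.11] 0.032
0.23 [-0.1   0.22] 0.064
0.33 [-0.16  0.33] 0.095
0.43 [-0.23  0.43] 0.127
0.53 [-0.3   0.52] 0.159
0.63 [-0.39  0.61] 0.191
0.73 [-0.48  0.68] 0.223
0.83 [-0.58  0.75] 0.255
0.93 [-0.68  0.8 ] 0.286
1.03 [-0.79  0.85] 0.318
1.13 [-0.91  0.88] 0.35
1.23 [-1.03  0.91] 0.382
1.33 [-1.15  0.92] 0.414
1.43 [-1.27  0.92] 0.446
1.53 [-1.39  0.9 ] 0.477
1.63 [-1.5   0.88] 0.509
1.73 [-1.62  0.84] 0.541
```

Call:
move_arm --pt "-0.06 0.11 0 0 0 0.032" --pt "-0.1 0.22 0 0 0 0.064" --pt "-0.16 0.33 0 0 0 0.095" --pt "-0.23 0.43 0 0 0 0.127" --pt "-0.3 0.52 0 0 0 0.159" --pt "-0.39 0.61 0 0 0 0.191" --pt "-0.48 0.68 0 0 0 0.223" --pt "-0.58 0.75 0 0 0 0.255" --pt "-0.68 0.8 0 0 0 0.286" --pt "-0.79 0.85 0 0 0 0.318" --pt "-0.91 0.88 0 0 0 0.35" --pt "-0.91 0.88 0 0 0 0.35"

```text
clock: 4.28
tool_pos: [0.556, 0.0079, 0.0555]
ee_rot: [-0.0, 0.794, 0.608, 0.003]
wrist_force: [2.6, 6.3, 4.1]
opening: 0.0164
grip_force: 20.0
```

Call:
move_arm --pt "-0.12 0.03 0 0 0 0.032" --pt "-0.24 0.04 0 0 0 0.064" --pt "-0.36 0.04 0 0 0 0.096" --pt "-0.48 0.02 0 0 0 0.127" --pt "-0.59 0 0 0 0 0.159" --pt "-0.69 -0.03 0 0 0 0.185" --pt "-0.69 -0.03 0 0 0 0.185" --pt "-0.69 -0.03 0 0 0 0.185"

```text
clock: 4.95
tool_pos: [0.4876, 0.0035, 0.0553]
ee_rot: [0.001, 0.588, 0.809, 0.002]
wrist_force: [-2.1, 3.4, 12.2]
opening: 0.0159
grip_force: 21.1
```

```bash
python3 - <<'E'
from h import *
c=np.load('cad.npz');t,R=c['t'],c['R']
s=telemetry.read_state();P=np.array(s['tool_pos'][:2]);print(s['tool_pos'],s['ee_rot'],s['opening'],s['grip_force'],s['joints'])
H=t+R@[0,-.066];r=R.T@(P-H);print(r,np.linalg.norm(r),'gate~',np.arctan2(-r[0],r[1]))
E
```

```text
[0.48757048 0.00353994 0.05532364] [6.96866849e-04 5.88117336e-01 8.08772651e-01 2.07693897e-03] 0.015895383903507507 21.149198068887927 [-0.14617809  0.41259274 -0.58533689  0.56970453  0.00303281  1.11128833]
[-0.12043325 -0.01663935] 0.12157728487428372 gate~ 1.7080895698527712
```

Call:
move_arm --pt "0 0 0 0 0 0" --pt "0 0 0 0 0 0" --pt "0 0 0 0 0 0" --pt "0 0 0 0 0 0" --pt "0 0 0.2 0 0 0" --pt "0 0 0.5 0 0 0" --pt "0 0 0.8 0 0 0" --pt "0.1 0.3 0.8 0 0 -0.02" --pt "0.15 0.6 0.8 0 0 -0.034" --pt "0.22 0.9 0.8 0 0 -0.034" --pt "0.22 0.9 0.8 0 0 -0.034" --pt "0.22 0.9 0.8 0 0 -0.034" --claw 0.2

```text
clock: 5.95
tool_pos: [0.5085, 0.0935, 0.133]
ee_rot: [-0.0, 0.63, 0.777, -0.0]
wrist_force: [-0.3, -0.2, 0.6]
opening: 0.0513
grip_force: 0.0
```

Call:
move_arm --pt "0 0.3 0 0 0 0" --pt "0 0.6 0 0 0 0" --pt "0 0.78 0 0 0 0" --pt "0 0.78 -0.3 0 0 0" --pt "0 0.78 -0.6 0 0 0" --pt "0 0.78 -0.8 0 0 0" --pt "0 0.78 -0.8 0 0 0" --pt "0 0.78 -0.8 0 0 0"

```text
clock: 6.62
tool_pos: [0.5073, 0.1692, 0.0524]
ee_rot: [-0.001, 0.631, 0.775, -0.001]
wrist_force: [-0.8, 0.1, 0.8]
opening: 0.0512
grip_force: 0.0
```

```bash
cat >> h.py <<'E'
c_=np.load('cad.npz');t_,R_=c_['t'],c_['R']
def tocad(P): return R_.T@(np.array(P)[:2]-t_)
def tinpos(f=None,z=.04):
    im,p=grab('top',f); hsv=cv2.cvtColor(im,cv2.COLOR_RGB2HSV)
    return im,p,hsv
E
python3 - <<'E'
from h import *
im,p=grab('top','t2.png');im2,p2=grab('wrist','w2.png')
cv2.imwrite('pics/c2.png',np.hstack([cv2.resize(im[160:320,180:410],(575,400)),im2[:,:,:]])[::1,:,::-1][:, :] if 0 else np.vstack([cv2.resize(im[180:300,200:400],(500,300),interpolation=2),cv2.resize(im2,(500,300))])[:,:,::-1])
s=telemetry.read_state();print(s['tool_pos'],tocad(s['tool_pos']),s['ee_rot'])
# caddy->world unit
print(R_)
E
```

```text
[0.50945684 0.1698933  0.05437832] [-0.27880894 -0.02723543] [4.77323968e-04 6.31269376e-01 7.75563385e-01 4.27558337e-04]
[[ 0.20425791  0.97891711]
 [-0.97891711  0.20425791]]
```

View pics/c2.png

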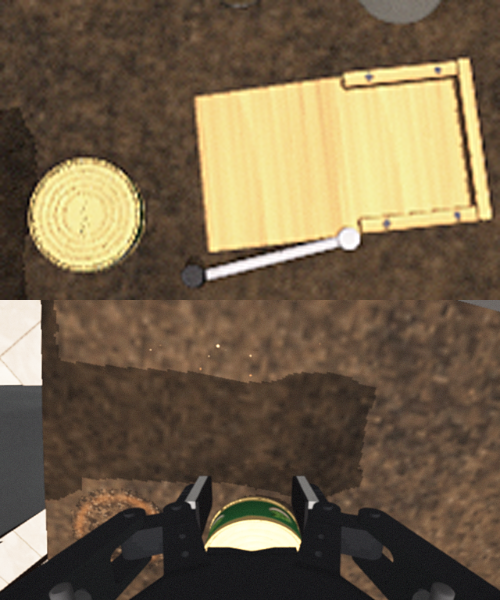

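The gate is open along the ramp's right edge, and the tin hasn't moved. I'll lower the tool and cradle-push the tin.

```bash
python3 - <<'E'
from h import *
def rows(pts):
    b=pts[0]
    for q in pts[1:]:
        d=R_@(np.array(q[:2])-b[:2]); print([round(d[0]*10,2),round(d[1]*10,2),round((q[2]-b[2])*10,2)],end=' ')
    print()
z=lambda x:.010+.2*np.clip(x+.011+.11,0,.11)
y=lambda x:-.027+.027*np.clip((x+.25)/.10,0,1)
s=np.array([-.279,-.027,.010])
rows([s]+[(x,y(x),z(x)) for x in np.arange(-.271,-.182,.008)])
rows([(x,y(x),z(x)) for x in np.arange(-.183,-.08,.008)])
rows([(x,y(x),z(x)) for x in np.arange(-.087,.010,.008)])
E
```

```text
[np.float64(0.02), np.float64(-0.08), np.float64(0.0)] [np.float64(0.03), np.float64(-0.16), np.float64(0.0)] [np.float64(0.05), np.float64(-0.23), np.float64(0.0)] [np.float64(0.07), np.float64(-0.31), np.float64(0.0)] [np.float64(0.11), np.float64(-0.39), np.float64(0.0)] [np.float64(0.15), np.float64(-0.46), np.float64(0.0)] [np.float64(0.19), np.float64(-0.53), np.float64(0.0)] [np.float64(0.22), np.float64(-0.61), np.float64(0.0)] [np.float64(0.26), np.float64(-0.68), np.float64(0.0)] [np.float64(0.3), np.float64(-0.76), np.float64(0.0)] [np.float64(0.34), np.float64(-0.83), np.float64(0.0)] [np.float64(0.37), np.float64(-0.9), np.float64(0.0)] 
[np.float64(0.04), np.float64(-0.07), np.float64(0.0)] [np.float64(0.07), np.float64(-0.15), np.float64(0.0)] [np.float64(0.11), np.float64(-0.22), np.float64(0.0)] [np.float64(0.15), np.float64(-0.3), np.float64(0.0)] [np.float64(0.17), np.float64(-0.37), np.float64(0.0)] [np.float64(0.19), np.float64(-0.45), np.float64(0.0)] [np.float64(0.2), np.float64(-0.53), np.float64(0.0)] [np.float64(0.22), np.float64(-0.61), np.float64(0.0)] [np
[... 189 characters left out ...]
oat64(-0.92), np.float64(0.07)] 
[np.float64(0.02), np.float64(-0.08), np.float64(0.02)] [np.float64(0.03), np.float64(-0.16), np.float64(0.03)] [np.float64(0.05), np.float64(-0.23), np.float64(0.05)] [np.float64(0.07), np.float64(-0.31), np.float64(0.06)] [np.float64(0.08), np.float64(-0.39), np.float64(0.08)] [np.float64(0.1), np.float64(-0.47), np.float64(0.1)] [np.float64(0.11), np.float64(-0.55), np.float64(0.11)] [np.float64(0.13), np.float64(-0.63), np.float64(0.13)] [np.float64(0.15), np.float64(-0.7), np.float64(0.14)] [np.float64(0.16), np.float64(-0.78), np.float64(0.15)] [np.float64(0.18), np.float64(-0.86), np.float64(0.15)] [np.float64(0.2), np.float64(-0.94), np.float64(0.15)]
```

Call:
move_arm --pt "0 0 -0.2 0 0 0" --pt "0 0 -0.4 0 0 0" --pt "0 0 -0.43 0 0 0" --pt "0 0 -0.43 0 0 0" --pt "0 0 -0.43 0 0 0"

```text
clock: 7.13
tool_pos: [0.5095, 0.1704, 0.0116]
ee_rot: [0.001, 0.631, 0.776, 0.001]
wrist_force: [0.8, 0.1, 0.3]
opening: 0.0514
grip_force: 0.0
```

Call:
move_arm --pt "0.02 -0.08 0 0 0 0" --pt "0.03 -0.16 0 0 0 0" --pt "0.05 -0.23 0 0 0 0" --pt "0.07 -0.31 0 0 0 0" --pt "0.11 -0.39 0 0 0 0" --pt "0.15 -0.46 0 0 0 0" --pt "0.19 -0.53 0 0 0 0" --pt "0.22 -0.61 0 0 0 0" --pt "0.26 -0.68 0 0 0 0" --pt "0.3 -0.76 0 0 0 0" --pt "0.34 -0.83 0 0 0 0" --pt "0.37 -0.9 0 0 0 0" --pt "0.37 -0.9 0 0 0 0"

```text
clock: 8.22
tool_pos: [0.5466, 0.079, 0.0104]
ee_rot: [0.001, 0.631, 0.775, -0.0]
wrist_force: [-0.7, 1.6, 1.5]
opening: 0.0509
grip_force: 1.1
```

```bash
python3 - <<'E'
from h import *
im,p=grab('top','t3.png')
cv2.imwrite('pics/c3.png',cv2.resize(im[180:300,200:400],(600,360),interpolation=2)[:,:,::-1])
s=telemetry.read_state();print(tocad(s['tool_pos']),s['tool_pos'],s['wrist_force'])
E
```

```text
[-0.18241564 -0.00965207] [0.54635858 0.07912379 0.01020639] [ 0.45572076 -0.3727039  -0.39358781]
```

View pics/c3.png

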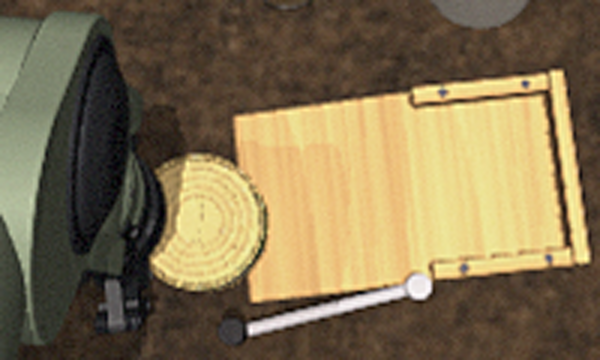

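The tin's right edge is at crop (268,222), just reaching the ramp. It is seated in the cradle and moving towards the centre line, so I'll carry on.

Call:
move_arm --pt "0.04 -0.07 0 0 0 0" --pt "0.07 -0.15 0 0 0 0" --pt "0.11 -0.22 0 0 0 0" --pt "0.15 -0.3 0 0 0 0" --pt "0.17 -0.37 0 0 0 0" --pt "0.19 -0.45 0 0 0 0" --pt "0.2 -0.53 0 0 0 0" --pt "0.22 -0.61 0 0 0 0" --pt "0.23 -0.69 0.02 0 0 0" --pt "0.25 -0.76 0.04 0 0 0" --pt "0.27 -0.84 0.05 0 0 0" --pt "0.28 -0.92 0.07 0 0 0" --pt "0.28 -0.92 0.07 0 0 0"

```text
clock: 9.35
tool_pos: [0.5742, -0.0139, 0.0176]
ee_rot: [0.001, 0.632, 0.775, -0.001]
wrist_force: [0.0, 0.3, -0.2]
opening: 0.0513
grip_force: 0.0
```

```bash
python3 - <<'E'
from h import *
im,p=grab('top','t4.png')
cv2.imwrite('pics/c4.png',cv2.resize(im[180:300,200:400],(600,360),interpolation=2)[:,:,::-1])
s=telemetry.read_state();print(tocad(s['tool_pos']),s['tool_pos'],s['wrist_force'],s['opening'])
for u,v in((277,245.5),):pass
E
```

```text
[-0.08646686 -0.00145606] [ 0.57398009 -0.01312801  0.01743185] [ 0.5177258  -0.29394684 -0.08668175] 0.050877690612379
```

View pics/c4.png

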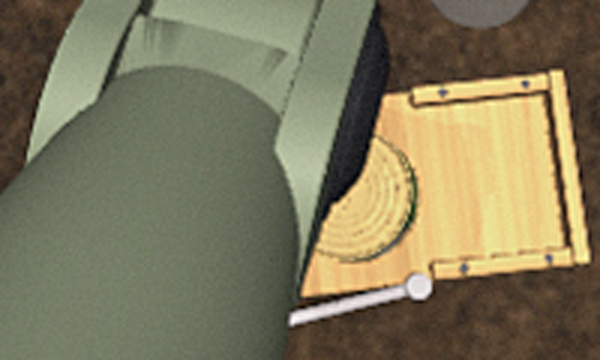

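The tin's leading edge is at crop (417,195), its centre is near (351,196), and it is on the centre line about 40 mm before the gate line. I'll keep pushing.

Call:
move_arm --pt "0.02 -0.08 0.02 0 0 0" --pt "0.03 -0.16 0.03 0 0 0" --pt "0.05 -0.23 0.05 0 0 0" --pt "0.07 -0.31 0.06 0 0 0" --pt "0.08 -0.39 0.08 0 0 0" --pt "0.1 -0.47 0.1 0 0 0" --pt "0.12 -0.55 0.12 0 0 0" --pt "0.14 -0.63 0.14 0 0 0" --pt "0.15 -0.7 0.15 0 0 0" --pt "0.17 -0.78 0.16 0 0 0" --pt "0.19 -0.86 0.16 0 0 0" --pt "0.2 -0.9 0.16 0 0 0" --pt "0.21 -0.92 0.16 0 0 0" --pt "0.21 -0.92 0.16 0 0 0"

```text
clock: 10.57
tool_pos: [0.5945, -0.1042, 0.0332]
ee_rot: [0.0, 0.631, 0.776, -0.0]
wrist_force: [0.4, -0.1, 0.5]
opening: 0.0511
grip_force: 0.0
```

```bash
python3 - <<'E'
from h import *
im,p=grab('top','t5.png');im2,_=grab('scene','s5.png')
cv2.imwrite('pics/c5.png',np.vstack([cv2.resize(im[180:300,250:420],(510,360),interpolation=2)[:240],cv2.resize(im2[180:320,200:410],(510,340),interpolation=2)])[:,:,::-1])
s=telemetry.read_state();print(tocad(s['tool_pos']),s['tool_pos'],s['wrist_force'],s['opening'])
E
```

```text
[0.00637995 0.00020658] [ 0.59457237 -0.10367773  0.0332065 ] [-0.43808966 -0.5763242   0.30592322] 0.05131139827444564
```

View pics/c5.png

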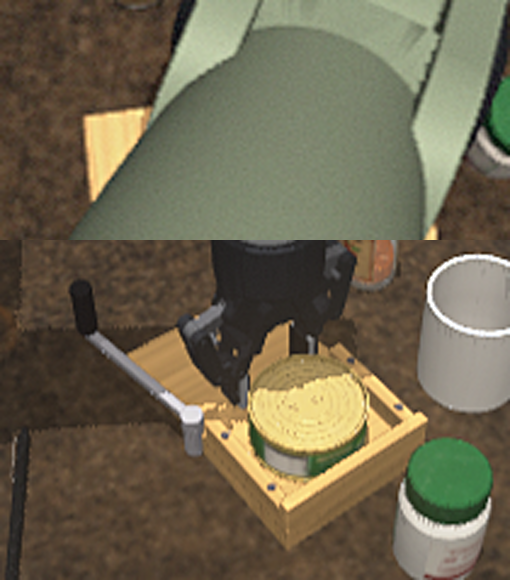

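The scene view shows the tin level on the deck, close to the stop. I'll push gently another 5 mm.

Call:
move_arm --pt "0.003 -0.01 0 0 0 0" --pt "0.005 -0.02 0 0 0 0" --pt "0.007 -0.03 0 0 0 0" --pt "0.009 -0.04 0 0 0 0" --pt "0.01 -0.05 0 0 0 0" --pt "0.01 -0.05 0 0 0 0"

```text
clock: 11.17
tool_pos: [0.5955, -0.1085, 0.0332]
ee_rot: [-0.0, 0.631, 0.776, 0.0]
wrist_force: [1.1, 1.1, -1.3]
opening: 0.0512
grip_force: 0.6
```

Call:
move_arm --pt "0.002 -0.01 0 0 0 0" --pt "0.004 -0.02 0 0 0 0" --pt "0.004 -0.02 0 0 0 0"

```text
clock: 11.42
tool_pos: [0.5955, -0.1087, 0.0332]
ee_rot: [-0.001, 0.63, 0.776, 0.001]
wrist_force: [-1.3, 7.3, 1.4]
opening: 0.0516
grip_force: 2.9
```

Contact with the stop registers at 7.3 N. I'll back off, rise and go over to the knob.

Call:
move_arm --pt "-0.04 0.2 0 0 0 0" --pt "-0.08 0.4 0 0 0 0" --pt "-0.12 0.6 0.1 0 0 0" --pt "-0.12 0.6 0.4 0 0 0" --pt "-0.12 0.6 0.7 0 0 0" --pt "-0.12 0.6 0.95 0 0 0" --pt "-0.12 0.6 0.95 0 0 0"

```text
clock: 12.0
tool_pos: [0.5878, -0.0516, 0.134]
ee_rot: [0.005, 0.631, 0.776, 0.002]
wrist_force: [1.8, 0.2, 0.4]
opening: 0.0515
grip_force: 0.0
```

Call:
move_arm --pt "-0.3 0.17 0 0 0 0.01" --pt "-0.6 0.34 0 0 0 0.02" --pt "-0.96 0.53 0 0 0 0.034" --pt "-0.96 0.53 0 0 0 0.034" --pt "-0.96 0.53 0 0 0 0.034"

```text
clock: 12.42
tool_pos: [0.4852, 0.0031, 0.1277]
ee_rot: [-0.001, 0.588, 0.809, -0.001]
wrist_force: [0.8, -0.6, 0.6]
opening: 0.0514
grip_force: 0.0
```

```bash
python3 - <<'E'
from h import *
im,p=grab('top','t6.png');im2,p2=grab('wrist','w6.png')
cv2.imwrite('pics/c6.png',np.vstack([cv2.resize(im[190:290,260:410],(510,340),interpolation=2),cv2.resize(im2,(416,260))[:,:,:].copy() if 0 else cv2.resize(im2,(510,260))])[:,:,::-1])
s=telemetry.read_state();print(tocad(s['tool_pos']),s['tool_pos'],s['wrist_force'],s['opening'])
def pr(X):
    K=np.array([[p2['fx'],0,p2['cx']],[0,p2['fy'],p2['cy']],[0,0,1]])
    return cv2.projectPoints(np.array([X],float),cv2.Rodrigues(np.array(p2['R']))[0],np.array(p2['t'],float),K,np.array(p2['D'],float))[0][0,0]
q=pr((.4876,.0035,.086));print(q,q*[510/640,.65]+[0,340])
E
```

```text
[-0.11848373 -0.08128838] [0.48929117 0.00190747 0.12870963] [-0.07005282 -0.18948442 -0.42129295] 0.051499340922902974
[321.73489853 216.25416055] [256.38249727 480.56520436]
```

View pics/c6.png

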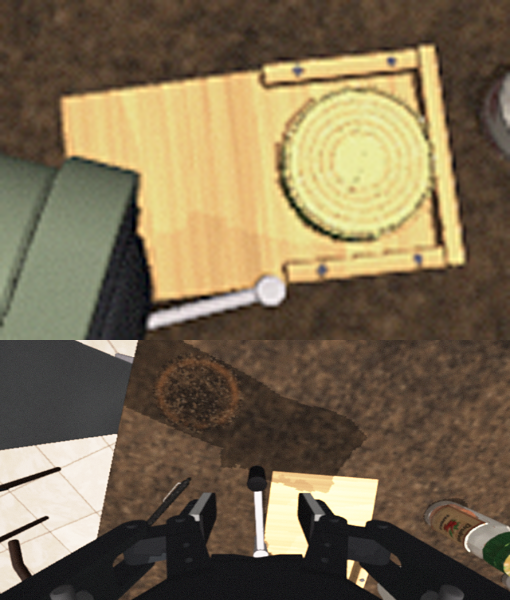

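The tin sits against the stop and is centred, at crop (358,164). The knob top is at (257,477), against a predicted (256,480). I'll lower onto it and grip.

Call:
move_arm --pt "-0.01 0.01 -0.3 0 0 0" --pt "-0.01 0.01 -0.6 0 0 0" --pt "-0.01 0.01 -0.72 0 0 0" --pt "-0.01 0.01 -0.72 0 0 0"

```text
clock: 12.85
tool_pos: [0.4864, 0.0028, 0.0536]
ee_rot: [-0.001, 0.589, 0.808, -0.001]
wrist_force: [-0.5, -0.2, 0.2]
opening: 0.0506
grip_force: 0.0
```

Call:
move_arm --pt "0 0 0 0 0 0" --pt "0 0 0 0 0 0" --pt "0 0 0 0 0 0" --pt "0 0 0 0 0 0" --pt "0 0 0 0 0 0" --pt "0 0 0 0 0 0" --pt "0 0 0 0 0 0" --claw -0.8

```text
clock: 13.43
tool_pos: [0.4884, 0.0029, 0.0574]
ee_rot: [0.002, 0.589, 0.808, 0.0]
wrist_force: [0.6, -2.2, 6.1]
opening: 0.0162
grip_force: 20.8
```

```bash
python3 - <<'E'
from h import *
im,p=grab('top')
s=telemetry.read_state();P=np.array(s['tool_pos'][:2]);print(s['tool_pos'],s['opening'],s['grip_force'])
print('tin',tocad(onz(p,365.3-.3,238.2-.3,.062)))
H=t_+R_@[0,-.066];r=R_.T@(P-H);g0=np.arctan2(-r[0],r[1]);print(g0,np.linalg.norm(r))
for a in list(np.arange(g0-.1,0,-.1))+[.02,0,-.02]:
    q=H+R_@(.1215*np.array([-np.sin(a),np.cos(a)]))-P
    print(round(a,2),(q*10).round(2).tolist(),round((a-g0)/np.pi,3))
E
```

```text
[0.48843216 0.00291125 0.05740307] 0.016086559627203702 20.835681081516668
tin [ 0.05566469 -0.00255959]
1.7031179796631357 0.12069690465934718
1.6 [0.11, 0.04] -0.032
1.5 [0.23, 0.06] -0.064
1.4 [0.35, 0.08] -0.095
1.3 [0.48, 0.07] -0.127
1.2 [0.6, 0.06] -0.159
1.1 [0.71, 0.03] -0.191
1.0 [0.83, -0.0] -0.223
0.9 [0.94, -0.05] -0.255
0.8 [1.05, -0.11] -0.286
0.7 [1.15, -0.18] -0.318
0.6 [1.24, -0.26] -0.35
0.5 [1.32, -0.35] -0.382
0.4 [1.4, -0.44] -0.414
0.3 [1.46, -0.55] -0.446
0.2 [1.52, -0.66] -0.477
0.1 [1.56, -0.77] -0.509
0.0 [1.59, -0.89] -0.541
0.02 [1.58, -0.87] -0.536
0 [1.59, -0.89] -0.542
-0.02 [1.59, -0.91] -0.548
```

Call:
move_arm --pt "0.11 0.04 0 0 0 -0.032" --pt "0.23 0.06 0 0 0 -0.064" --pt "0.35 0.08 0 0 0 -0.095" --pt "0.48 0.07 0 0 0 -0.127" --pt "0.6 0.06 0 0 0 -0.159" --pt "0.71 0.03 0 0 0 -0.191" --pt "0.83 0 0 0 0 -0.223" --pt "0.94 -0.05 0 0 0 -0.255" --pt "0.94 -0.05 0 0 0 -0.255"

```text
clock: 14.23
tool_pos: [0.5835, -0.0027, 0.0573]
ee_rot: [0.001, 0.858, 0.513, 0.001]
wrist_force: [-0.6, -1.1, 10.4]
opening: 0.0161
grip_force: 21.3
```

Call:
move_arm --pt "0.11 -0.06 0 0 0 -0.031" --pt "0.21 -0.13 0 0 0 -0.063" --pt "0.3 -0.21 0 0 0 -0.095" --pt "0.38 -0.3 0 0 0 -0.127" --pt "0.46 -0.39 0 0 0 -0.159" --pt "0.52 -0.5 0 0 0 -0.191" --pt "0.58 -0.61 0 0 0 -0.222" --pt "0.62 -0.72 0 0 0 -0.254" --pt "0.64 -0.82 0 0 0 -0.281" --pt "0.64 -0.82 0 0 0 -0.281" --pt "0.64 -0.82 0 0 0 -0.281"

```text
clock: 15.15
tool_pos: [0.6471, -0.0833, 0.0575]
ee_rot: [-0.0, 0.995, 0.101, 0.002]
wrist_force: [5.2, 2.1, 4.6]
opening: 0.0156
grip_force: 20.7
```

```bash
python3 - <<'E'
from h import *
s=telemetry.read_state();P=np.array(s['tool_pos'][:2]);print(s['tool_pos'],s['opening'],s['grip_force'],s['wrist_force'])
H=t_+R_@[0,-.066];r=R_.T@(P-H);g0=np.arctan2(-r[0],r[1]);print(g0,np.linalg.norm(r))
E
```

```text
[ 0.64708255 -0.08327637  0.05749202] 0.015583939779343374 20.680125470389612 [5.23139579 2.10335077 4.6162993 ]
0.023527804585889028 0.12181054125775935
```

Call:
move_arm --pt "0.0 -0.02 0 0 0 0" --pt "0.0 -0.02 0 0 0 0" --pt "0.0 -0.02 0 0 0 0"

```text
clock: 15.4
tool_pos: [0.6473, -0.0841, 0.0575]
ee_rot: [-0.001, 0.995, 0.101, 0.003]
wrist_force: [6.7, 3.1, 3.9]
opening: 0.0156
grip_force: 20.6
```

Call:
move_arm --pt "0 0 0 0 0 0" --pt "0 0 0 0 0 0" --pt "0 0 0 0 0 0" --pt "0 0 0.2 0 0 0" --pt "0 0 0.5 0 0 0" --pt "0 0 0.8 0 0 0" --pt "0 0 1 0 0 0" --pt "0 0 1 0 0 0" --claw -0.3

```text
clock: 16.07
tool_pos: [0.6469, -0.0859, 0.1609]
ee_rot: [0.001, 0.995, 0.1, 0.003]
wrist_force: [-0.0, 0.6, 0.3]
opening: 0.0302
grip_force: 0.0
```

Call:
move_arm --pt "-0.3 -0.2 0 0 0 0" --pt "-0.6 -0.5 0 0 0 0" --pt "-0.9 -0.9 0 0 0 0" --pt "-1 -1 0 0 0 0"

```text
clock: 16.4
tool_pos: [0.5412, -0.1871, 0.1549]
ee_rot: [-0.0, 0.995, 0.099, -0.002]
wrist_force: [-0.3, 0.4, 0.3]
opening: 0.0301
grip_force: 0.0
```

Call:
move_arm --pt "-0.25 -0.25 0 0 0 0" --pt "-0.5 -0.5 0 0 0 0" --pt "-0.75 -0.75 0 0 0 0" --pt "-1 -1 0 0 0 0" --pt "-1 -1 0 0 0 0" --pt "-1 -1 0 0 0 0"

```text
clock: 16.9
tool_pos: [0.4429, -0.286, 0.1553]
ee_rot: [-0.001, 0.995, 0.098, -0.001]
wrist_force: [-0.2, 0.1, 1.0]
opening: 0.0299
grip_force: 0.0
```

```bash
python3 - <<'E'
from h import *
im,p=grab('top','t7.png')
cv2.imwrite('pics/c7.png',cv2.resize(im[190:290,260:460],(800,400),interpolation=2)[:,:,::-1])
s=telemetry.read_state();print(s['clock'],s['tool_pos'])
E
```

```text
16.95 [ 0.44388163 -0.28527223  0.15546287]
```

View pics/c7.png

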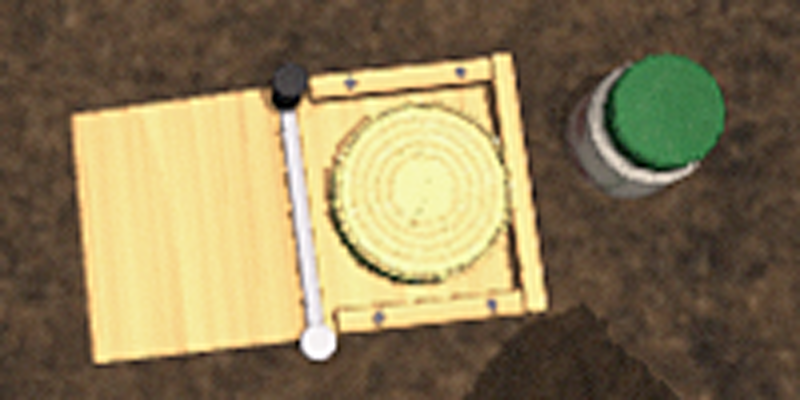

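The gate is shut, with its knob at (291,77) and hinge at (318,342). The tin is centred against the stop at (421,193), and the green-capped jar is unmoved.

```bash
python3 - <<'E'
from h import *
print(bot.hand_in())
E
```

```text
the job is handed in; nothing more can be done
None
```

The job is handed in at about 17 s: the tin stands on the deck against the stop (measured about 56 mm past the gate line, 3 mm off centre) and the gate bar is shut, but the hand-in returned no verdict.

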